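Draw the loading slide home and lock it with its pin

TASK

Bring the flat steel slide of the pearl drilling machine to its loading position and lock it: press the closed fingertips on top of the slide and draw it along its rails towards the robot until it is fully home against the front stop, then let go of it. Only then take the steel locking pin out of its wooden holder block, put it down through the hole in the slide into the bed until its head rests on the slide, and leave it standing there, released. Press no harder than 20 N, insert gently, never drag the slide with the pin, and leave the bowl, the bottle and the brush where they are.

Things in the scene. Friction and masses are not known exactly. Their poses are not given: they have to be found in the camera images.
- bed: Fixed machine bed with blue rails, standing 0 to 10 mm proud of the table on its plinth. Origin at the bed's base, x along the rails away from the robot, z up. Guide rails lead the slide along x: inner faces at y -51 and +51 mm, top at z 35 mm; ledges under the slide at z 26 mm. Silver spindle motors at x 172 to 228 mm, |y| 20 to 170 mm, up to z 114 mm; over the bed at x under 150 mm all is free
- front_stop (a point): Centre of the upright face of the front stop, the blue cross bar (14 mm wide, its top at z 35 mm of the bed) that closes the near end of the rails: bed frame x -55, y 0, z 30 mm. The slide's front edge lies against it when home
- bed_hole (a point): Mouth of the round 16 mm hole in the bed's floor, 20 mm deep: bed frame x -5, y 0, z 24 mm. The hole of the slide stands over it when the slide is home
- slide: Flat steel plate, 110 (x) by 100 (y) by 12 mm, 0.65 to 1 kg, lying between the rails with 1 mm side play; too wide to grip. Origin at the centre of its underside, axes as the bed's. Its top is at z 38 mm of the bed, 3 mm above rails and stop. Starts 50 to 80 mm beyond home. Rigid: stop by force. Pressed with 11 to 15 N it goes with the fingers, with much less they slip; over 20 N marks it
- slide_press (a point): Point on the top of the slide, 22 mm behind its front edge, on its centre line (slide frame x -33, y 0, z 12 mm): a good place to press
- slide_hole (a point): Mouth of the round 15 mm through hole in the slide, at its top face (slide frame x -5, y 0, z 12 mm)
- pin: Loose steel locking pin, upright: a round head 18 mm in diameter and 40 mm tall, below it a shaft of 12 mm diameter and 28 mm length with a tapered tip (6 mm diameter at the end, over the last 6 mm). Origin at the underside of the head on the axis, z up along the head. About 90 g. It starts standing in the holder block with its head resting on the block's top
- holder: Fixed wooden block 60 x 60 x 36 mm with a 17 mm hole, 31 mm deep, in which the pin stands. Origin at the centre of its underside. It is to the left or to the right of the machine
- bowl: Bystander: white plastic bowl 110 mm across and 42 mm high with pearls, on the other side of the machine from the holder. Origin at the centre of its underside
- bottle: Bystander: small upright orange bottle with a green cap, 44 mm across, 110 mm high. Origin at the centre of its underside
- brush: Bystander: flat brush lying on the table, 200 mm long, along its x. Origin at the middle of its underside
Mind the look-alikes: they are no part of the job. Of the things that look like the holder, the largest one is meant.

How it is judged (in metres and radians):
On the way, in this order (a step that is already met when the one before it is completed fails the run):
1. the fingers press on the slide while it is still away from home (contact force between the fingers and slide above 1.5 N and x of slide in the frame of bed above 0.015 m), for 0.1 s.
2. the slide is home against the front stop (within 2.5 mm) and let go of, the pin not yet touching it (x of slide in the frame of bed below 0.0025 m and not (contact force between the fingers and slide above 0.1 N) and not (contact force between pin and slide above 0.1 N)), for 0.2 s.
3. the pin is lifted out of its holder by the fingers (contact force between the fingers and pin above 1 N and z of pin in the frame of holder above 0.05 m), for 0.1 s.
At the end, for the whole second after the job is handed in: The slide lies flat in the bed within 2.5 mm of home against the front stop; the pin stands upright (within 8 degrees) in the bed's hole through the slide, its head resting on the slide within 2 mm; both at rest and released (x of slide in the frame of bed between -0.0025 and 0.0025 m and angle between slide's own z axis and vertical below 0.03 rad and horizontal distance between pin and bed_hole below 0.0045 m and z of pin in the frame of slide_hole below 0.002 m and angle between pin's own z axis and vertical below 0.14 rad and linear speed of each of pin, slide below 0.02 m/s); the robot touches nothing.
It fails at once if the fingers press on the slide with more than 20 N (contact force between the fingers and slide above 20 N).
It fails at once if the pin is forced against the slide or the bed with more than 30 N (contact force between pin and slide above 30 N or contact force between pin and bed above 30 N).
It fails at once if the pin touches the slide while it is not home (dragging it with the pin) (contact force between pin and slide above 0.5 N and x of slide in the frame of bed above 0.005 m).
It fails at once if the bowl, bottle or brush is moved by more than 30 mm (distance of any of bowl, bottle, brush from where it was at the start of the episode above 0.03 m).
It also fails if it takes over 64 s, if anything falls off the work surface, if the arm or the gripper's body presses on something with over 40 N, if the wrist force passes 120 N, or if a joint passes its speed limit or range.

ROBOT

A 7-joint arm with a two-finger parallel gripper is mounted at the origin on the work surface. World frame = base frame: x ahead of the robot, y to its left, z up, the work surface at z = 0. Lengths are in mm, angles in degrees, forces in N, time in s.
With the tool pointing down it reaches from about 425 to 1025 mm from the base axis. Payload 9.4 kg.
Tool frame: the origin (TCP) lies midway between the tips of the shut fingers; the grasp point (between the pads) lies 19 mm behind it (manip.grip_point_offset is the distance from the TCP to the grasp point, in mm); z points along the fingers, y is the line along which they close (so a half turn about z gives the same grasp; the last joint's range is limited). The gripper opens to 85 mm and grips with 20 to 120 N. Pads are 22 mm wide; open, the fingers measure 114 mm over their backs; the gripper's body (76 mm by 85 mm) begins 54 mm behind the grasp point. The pads swing forward as they close: fully open they stand 13 mm farther back than shut.
Start: joints at [63.902, 34.337, -0.143, 91.639, 0.103, 54.024, -4.572], TCP at [268.1, -673.607, 231.275] pointing down, gripper open.
Joint ranges: [-147.43, 147.43], [-19.82, 112.94], [-74.19, 73.91], [6.32, 146.72], [-59.91, 239.91], [6.04, 106.73], [-150.56, 150.56]. Speed limits (degrees/s): [127.2, 127.2, 172.46, 172.46, 180, 180, 180].

INTERFACE

Orientations are given as [roll, pitch, yaw] about the fixed x, y, z axes, in that order (R = Rz(yaw) Ry(pitch) Rx(roll)).
In Python, from cell import manip gives the robot as it stands. The module is installed in compiled form; this text tells all that it offers.
- The arm moves only by the tool play_rows, never from a script. Its arguments are lists of equal length, an entry for each row: "grip": the closure in counts, from 0 (fully open) to 255 (shut); "xyz": the shift along the tool's x, y, z in mm, a list of three; "delta_rot": the turn, a rotation vector about the tool's x, y, z in degrees, a list of three. In form: {"grip": [grip, ...], "xyz": [[dx, dy, dz], ...], "delta_rot": [[wx, wy, wz], ...]}. A call has 1 to 10 rows; each row is the pose to reach, as a shift and turn from the pose commanded when the call began, along the tool's axes at that moment; what a row does not reach only later rows make up. A row lasts 1/12 s, in which the tool goes at most 41.7 mm and 7.16 degrees, less where a joint would pass 70% of its speed; a pose out of reach is approached as far as the arm can. A call with a gripper value outside its range is refused whole. The fingers move at their own pace and stop on an object; the grip force is fixed at half the most. Time passes only in rows, so rows that repeat a pose let the fingers close. It gives the time, the measured TCP pose, the force, the opening and the grip force at its end, in the units of the state.
- manip.sense(): the state, without advancing time (a new reading comes with each control period).
- manip.grab_frame(name): name is "scene" or "top" or "wrist"; returns the picture (400x640x3 uint8, red, green, blue); there is no depth.
- manip.camera_model(name): a dict with "fx", "fy", "cx", "cy" (pixels), "rvec" (rotation vector, rad) and "tvec" (3), from world to camera coordinates, as OpenCV has them. Camera axes: x right, y down, z forward; pixel columns grow to the right and rows downward; lengths in mm; the calibration is good to about 2 mm. A picture is of the moment at which its call begins: read the wrist's pose just before it. camera_model takes no time and is no camera call; for the wrist camera it gives the pose at the moment of the call.
- manip.hand_in(): hands the job in; it is judged then, once.
The state is a dict: "time": time; "qpos": joint angles; "joint_vel": joint speeds; "tau": joint torques, N m; "eef_pos": TCP position; "ee_rot": TCP orientation; "wrist_force": force on the tool from outside, world axes, zero at the start; "moment": the same for the moment, N m; "finger_gap": finger opening in mm; "grasp_force": force on a finger pad.
Only numpy, scipy, OpenCV 4.12 (cv2) and the standard library are available. Lean on these libraries where they do the work, as an engineer would, in place of code of your own. Each camera call takes 0.05 s, during which the arm holds its last target. There are 200 camera calls.

## Working session

There is one attempt and no reset: what is moved stays moved. The work goes in short steps, Python scripts to look and compute and a tool call to move; the robot and the scene stay as the last step left them, time stands still between calls to the robot, and variables do not carry over. Pictures are saved under pics/ and viewed, at most 10 in all, crops included, and the job is handed in when it is done.

Besides the shell and the picture viewer there is one more tool, called after "Emit:" in YAML: its name, and indented under it one key for each argument. play_rows: Moves the arm, as the interface text tells. Its arguments: {"type":"object","properties":{"grip":{"type":"array","items":{"type":"number"}},"xyz":{"type":"array","items":{"type":"array","items":{"type":"number"}}},"delta_rot":{"type":"array","items":{"type":"array","items":{"type":"number"}}}},"required":["grip","xyz","delta_rot"]}

```bash
mkdir -p pics; cat > h.py <<'E'
import numpy as np, cv2
from cell import manip
def cam(n):
    c=manip.camera_model(n);R=cv2.Rodrigues(np.array(c['rvec'],float))[0];t=np.array(c['tvec'],float).ravel()
    K=np.array([[c['fx'],0,c['cx']],[0,c['fy'],c['cy']],[0,0,1]]);return K,R,t
def ray(m,uv):
    K,R,t=m;d=R.T@np.linalg.solve(K,[uv[0],uv[1],1.]);return -R.T@t,d/np.linalg.norm(d)
def onz(m,uv,z):
    o,d=ray(m,uv);return o+d*(z-o[2])/d[2]
def tri(ms,uvs):
    A=np.zeros((3,3));b=np.zeros(3)
    for m,u in zip(ms,uvs):
        o,d=ray(m,u);P=np.eye(3)-np.outer(d,d);A+=P;b+=P@o
    p=np.linalg.solve(A,b);return p,[float(np.linalg.norm(np.cross(p-ray(m,u)[0],ray(m,u)[1]))) for m,u in zip(ms,uvs)]
def proj(m,p):
    K,R,t=m;q=K@(R@np.array(p,float)+t);return q[:2]/q[2]
def save(im,n): cv2.imwrite('pics/'+n,im[:,:,::-1])
E
python3 - <<'E'
from h import *
for n in('scene','top'):
    m=cam(n);im=manip.grab_frame(n);save(im,n+'0.png');np.save(n+'0.npy',im)
    print(n,m[0][0,0],-m[1].T@m[2])
s=manip.sense();print(s)
E
```

```text
scene 458.48741220452996 [1170.72573252  175.91124988 1104.83045041]
top 403.3633032347742 [ 325.02105331    8.64882499 1468.15734842]
{'time': 0.1, 'qpos': array([63.90077712, 34.38120818, -0.14740644, 91.67362912,  0.1018182 ,
       54.02538859, -4.57111214]), 'joint_vel': array([-0.01248863, -0.16397119, -0.07051934, -0.17334566, -0.01340743,
        0.08103539, -0.06285598]), 'tau': array([ 5.63426554e-03, -7.77981377e+01,  1.57010436e+00, -2.58621454e+01,
        1.26664012e-02,  5.49524120e-03,  2.20931361e-05]), 'eef_pos': array([ 267.98334908, -673.21834434,  230.50375591]), 'ee_rot': array([-1.79920088e+02,  5.46174123e-03,  2.17096955e+01]), 'wrist_force': array([-0.19474345,  0.67746317, -0.46496029]), 'moment': array([0.03581022, 0.02077799, 0.04881508]), 'grasp_force': 0.0, 'finger_gap': 85.3562288918576}
```

View pics/scene0.png

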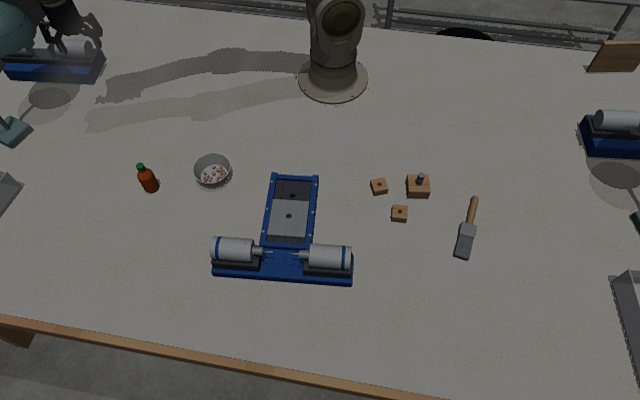

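View pics/top0.png

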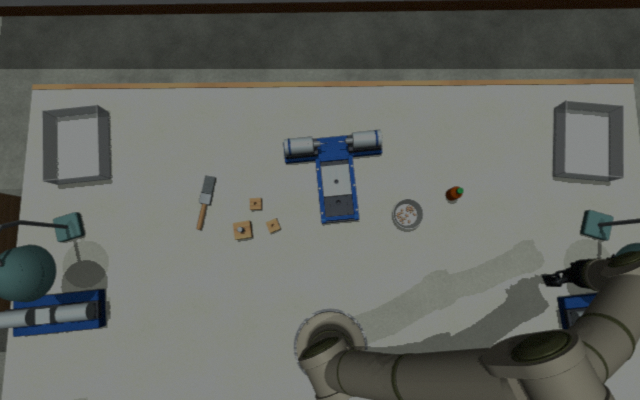

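The scene view shows the machine: slide hole at about (289,216), bed hole (292,196), and the holder with pin at (418,186). The bowl is at (213,170), the bottle at (148,178) and the brush at (466,228). In the top view the slide hole is at (336,182), the bed hole at (338,202) and the holder at (243,230).

```bash
python3 - <<'E'
from h import *
S,T=cam('scene'),cam('top')
for n,a,b in [('slidehole',(289,216),(336,182)),('bedhole',(292,196),(338,202)),('pinhead',(420,176),(241.5,230)),('bowl',(213,170),(407,215))]:
    print(n,*[np.round(x,1) for x in tri([S,T],[a,b])])
print('nearL/R',onz(T,(320,221),40),onz(T,(358,219),40),'farL',onz(T,(317,165),40),onz(T,(353,163),40))
p=np.array(manip.sense()['eef_pos']);W=cam('wrist');c=-W[1].T@W[2];print(c-p,W[1],W[0])
E
```

```text
slidehole [576.2 -23.4  33.6] [0.4 0.4]
bedhole [505.1 -30.7  22.2] [0.9 0.9]
pinhead [403.2 310.1  61.6] [1.1 1.1]
bowl [ 456.9 -277.4   21. ] [0.7 0.7]
nearL/R [435.12179704  35.02163371  40.        ] [441.5789697  -99.60229984  40.        ] farL [637.81233268  45.20914664  40.        ] [644.23184422 -84.83951718  40.        ]
[ 61.13423663  23.60124841 143.41079534] [[ 0.37114617 -0.92857383 -0.00108312]
 [-0.89516356 -0.35810185  0.26541527]
 [-0.24684554 -0.09753829 -0.96413358]] [[336.21190964   0.         323.76856278]
 [  0.         336.21190964 205.78316931]
 [  0.           0.           1.        ]]
```

Emit:
play_rows:
  grip: [255,255,255,255,255,255,255,255,255,255]
  xyz:
    - [29,-29,0]
    - [58,-58,0]
    - [87,-88,0]
    - [116,-117,0]
    - [145,-146,0]
    - [174,-175,0]
    - [202,-204,0]
    - [230,-233,0]
    - [260,-263,0]
    - [288,-292,0]
  delta_rot:
    - [0,0,2]
    - [0,0,4]
    - [0,0,6]
    - [0,0,8]
    - [0,0,10]
    - [0,0,12]
    - [0,0,14]
    - [0,0,16]
    - [0,0,17]
    - [0,0,17]

```text
time: 0.93
eef_pos: [428.0, -293.8, 231.2]
ee_rot: [-180.0, 0.0, 4.6]
wrist_force: [0.3, -0.3, -0.2]
finger_gap: -0.0
grasp_force: 0.0
```

Emit:
play_rows:
  grip: [255,255,255,255,255,255,255,255,255,255]
  xyz:
    - [17,-32,0]
    - [34,-64,0]
    - [51,-96,0]
    - [68,-128,0]
    - [85,-160,0]
    - [102,-192,0]
    - [118,-224,0]
    - [133,-256,0]
    - [133,-256,0]
    - [133,-256,0]
  delta_rot:
    - [0,0,0]
    - [0,0,0]
    - [0,0,0]
    - [0,0,0]
    - [0,0,0]
    - [0,0,0]
    - [0,0,0]
    - [0,0,0]
    - [0,0,0]
    - [0,0,0]

```text
time: 1.77
eef_pos: [539.6, -27.3, 230.8]
ee_rot: [-180.0, 0.0, 5.0]
wrist_force: [-1.2, -0.3, -0.3]
finger_gap: -0.2
grasp_force: 0.0
```

```bash
python3 - <<'E'
from h import *
W=cam('wrist');im=manip.grab_frame('wrist');save(im,'w1.png');np.save('w1.npy',im);np.savez('w1m.npz',*W)
print(manip.sense()['eef_pos'],proj(W,[576,-23,40]),proj(W,[505,-31,26]))
E
```

```text
[539.01676729 -29.21431173 230.86124225] [321.58800808 143.99166025] [323.38583092 209.95128117]
```

View pics/w1.png

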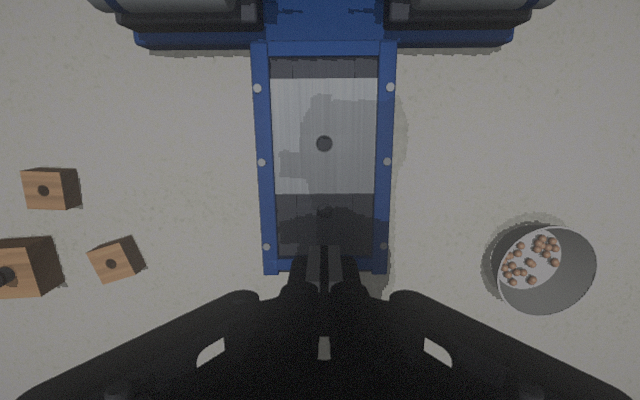

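The wrist view shows the slide hole at (324,143) and the slide's front edge at row ≈194. The rail dots are at left (257,88), (261,162), (266,247) and right (390,87), (387,161), (384,245). The bed hole is near (322,210).

```bash
cat >> h.py <<'E'
def centroid(mask,box):
    x0,y0,x1,y1=box;n,l,st,c=cv2.connectedComponentsWithStats(mask[y0:y1,x0:x1].astype(np.uint8))
    i=1+np.argmax(st[1:,4]);return c[i]+[x0,y0],st[i]
E
python3 - <<'E'
from h import *
im=np.load('w1.npy').astype(int);z=np.load('w1m.npz');W=(z['arr_0'],z['arr_1'],z['arr_2'])
g=im.sum(2)/3
dots=[]
for u,v in [(257,88),(261,162),(266,247),(390,87),(387,161),(384,245)]:
    c,s=centroid(im[:,:,0]>(90 if v<200 else 50),(u-7,v-7,u+8,v+8)) ;dots.append(onz(W,c,42));print(c,s[4],dots[-1].round(1))
d=np.array(dots)
print('yaw',np.degrees(np.arctan2(*(d[0]-d[2])[1::-1])),np.degrees(np.arctan2(*(d[3]-d[5])[1::-1])),'cross',[np.linalg.norm(d[i]-d[i+3]) for i in range(3)])
h,s=centroid(g<75,(312,131,337,156));print('hole',h,s[4])
for zz in(38,43,48):print(onz(W,h,zz))
# column profiles for front edge
print('rows',g[185:202,300:350].mean(1).round())
r=g[170,255:395].round();print(r)
for v in (110,170):
  print(v,im[v,262:282].tolist(),im[v,368:388].tolist())
print('w',onz(W,(275,170),43)-onz(W,(374,170),43),onz(W,(324,194),43))
E
```

```text
[254.68316832  88.08910891] 101 [622.1  43.8  42. ]
[258.19191919 162.15151515] 99 [553.  38.  42.]
[265.74407583 246.83886256] 211 [463.7  26.7  42. ]
[392.30392157  86.91176471] 102 [634.4 -84.3  42. ]
[386.68888889 161.02222222] 45 [565.3 -88.6  42. ]
[386.73831776 245.23364486] 107 [ 476.8 -100.9   42. ]
yaw 6.136068763713332 6.0156142759353886 cross [np.float64(128.60519296420048), np.float64(127.11734664203398), np.float64(128.26562807688092)]
hole [323.8        143.01081081] 185
[576.96859448 -25.09407687  38.        ]
[577.3894783  -25.05678792  43.        ]
[577.81036212 -25.01949897  48.        ]
rows [113. 112. 113. 113. 112. 112. 113. 114.  97.  70.  62.  63.  62.  61.
  61.  61.  61.]
[146. 147. 103.  79.  87.  85.  86.  87.  85.  85.  83.  88.  84.  86.
  88.  85.  85.  74.  57. 116. 127. 128. 130. 129. 132. 120. 113. 112.
 113. 113. 108. 115. 113. 110. 111. 110. 111. 114. 114. 108. 111. 112.
 115. 114. 116. 116. 109. 113. 114. 113. 109. 112. 112. 113. 111. 111.
 115. 113. 114. 114. 114. 115. 113. 117. 114. 113. 113. 106. 114. 111.
 112. 109. 112. 108. 111. 112. 114. 11
[... 967 characters left out ...]
 80, 117], [62, 77, 116], [61, 78, 115], [58, 78, 114], [66, 80, 117], [60, 78, 114], [62, 79, 117], [64, 81, 119], [59, 79, 117], [59, 79, 118], [52, 69, 101], [47, 53, 71], [114, 115, 118], [125, 127, 130], [125, 129, 129], [127, 129, 133], [128, 128, 132], [129, 133, 135], [119, 120, 121], [112, 112, 116]] [[110, 110, 113], [108, 108, 111], [109, 111, 112], [111, 114, 117], [112, 114, 117], [115, 117, 119], [86, 88, 92], [57, 61, 82], [54, 66, 97], [54, 72, 106], [57, 72, 104], [52, 68, 104], [57, 69, 105], [52, 70, 105], [54, 69, 101], [58, 72, 105], [58, 72, 108], [52, 70, 101], [55, 69, 99], [56, 70, 102]]
w [-8.64280238 97.91086805  0.        ] [526.68979174 -29.7361137   43.        ]
```

Emit:
play_rows:
  grip: [255,255,255,255,255,255,255]
  xyz:
    - [2,0,35]
    - [4,0,70]
    - [7,0,105]
    - [10,0,140]
    - [10,0,160]
    - [10,0,160]
    - [10,0,160]
  delta_rot:
    - [0,0,0]
    - [0,0,0]
    - [0,0,0]
    - [0,0,0]
    - [0,0,0]
    - [0,0,0]
    - [0,0,0]

```text
time: 2.4
eef_pos: [548.2, -30.4, 70.7]
ee_rot: [180.0, 0.2, 4.6]
wrist_force: [-0.3, -0.1, 0.1]
finger_gap: 0.2
grasp_force: 0.0
```

```bash
python3 - <<'E'
from h import *
W=cam('wrist');im=manip.grab_frame('wrist');save(im,'w2.png');np.save('w2.npy',im);np.savez('w2m.npz',*W)
z=np.load('w1m.npz');W1=(z['arr_0'],z['arr_1'],z['arr_2'])
g=im.mean(2);e=proj(W,[577.4,-25,43]);print(e)
u,v=e.astype(int);
for th in (50,65,80):
  h,s=centroid(g<th,(u-25,v-25,u+25,v+25));print(th,h,s,tri([W1,W],[(323.8,143),h]))
s=manip.sense();print(s['eef_pos'],s['ee_rot'],s['wrist_force'])
E
```

```text
[315.84025222 185.48081793]
50 [304.66666667 184.33333333] [14 24  2  2  3] (array([579.50429298, -22.33632107,  56.68219415]), [2.783934455689993, 2.783934455689993])
65 [312.65838509 189.62732919] [ 13  13  27  26 161] (array([578.94664159, -24.34418591,  60.33273983]), [0.5890217179062022, 0.5890217179062401])
80 [315.79810726 184.92429022] [ 12  11  29  29 634] (array([577.22533741, -25.0076993 ,  40.84720457]), [0.06456445324109573, 0.06456445324109948])
[549.04411297 -30.19377692  71.84501526] [1.79972319e+02 2.82938772e-02 4.60767624e+00] [ 0.33562687 -0.34213778 -0.46778343]
```

View pics/w2.png

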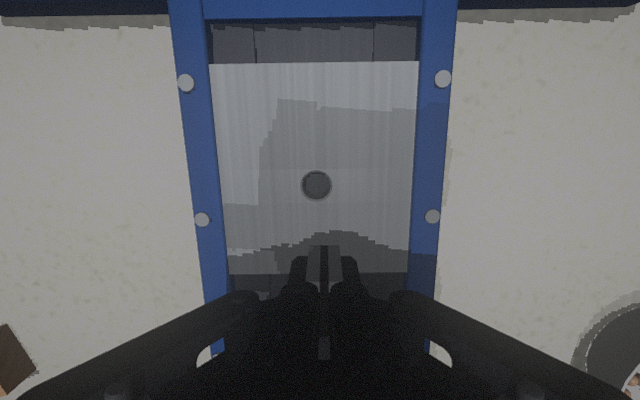

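The second view shows the slide hole at (316,185), height about 41 mm. Rail dots at (185,82), (443,78), (201,219) and (432,215) put the bed yaw about 0.8° more than the tool's.

Emit:
play_rows:
  grip: [255,255,255,255,255,255]
  xyz:
    - [0,-1,12]
    - [0,-2,22]
    - [0,-2,26]
    - [0,-2,27]
    - [0,-2,28]
    - [0,-2,28]
  delta_rot:
    - [0,0,-0.4]
    - [0,0,-0.8]
    - [0,0,-0.8]
    - [0,0,-0.8]
    - [0,0,-0.8]
    - [0,0,-0.8]

```text
time: 2.95
eef_pos: [549.2, -27.0, 43.7]
ee_rot: [180.0, -0.0, 5.5]
wrist_force: [-0.5, -0.4, 0.0]
finger_gap: -0.2
grasp_force: 0.0
```

Emit:
play_rows:
  grip: [255,255,255,255]
  xyz:
    - [0,0,0.5]
    - [0,0,1]
    - [0,0,1.5]
    - [0,0,1.5]
  delta_rot:
    - [0,0,0]
    - [0,0,0]
    - [0,0,0]
    - [0,0,0]

```text
time: 3.28
eef_pos: [549.1, -26.9, 41.8]
ee_rot: [180.0, -0.0, 5.5]
wrist_force: [0.9, -0.7, -0.3]
finger_gap: 0.2
grasp_force: 0.0
```

Emit:
play_rows:
  grip: [255,255,255,255]
  xyz:
    - [0,0,0.3]
    - [0,0,0.6]
    - [0,0,1]
    - [0,0,1]
  delta_rot:
    - [0,0,0]
    - [0,0,0]
    - [0,0,0]
    - [0,0,0]

```text
time: 3.62
eef_pos: [549.1, -26.9, 41.1]
ee_rot: [180.0, -0.0, 5.5]
wrist_force: [-0.9, -0.5, 5.6]
finger_gap: 0.1
grasp_force: 3.0
```

Emit:
play_rows:
  grip: [255,255,255]
  xyz:
    - [0,0,0.2]
    - [0,0,0.4]
    - [0,0,0.4]
  delta_rot:
    - [0,0,0]
    - [0,0,0]
    - [0,0,0]

```text
time: 3.87
eef_pos: [549.1, -26.9, 41.1]
ee_rot: [180.0, -0.0, 5.5]
wrist_force: [-2.9, 0.4, 10.1]
finger_gap: 0.3
grasp_force: 5.6
```

Emit:
play_rows:
  grip: [255,255,255,255,255,255]
  xyz:
    - [0,0,0.25]
    - [0,0,0.25]
    - [-1,0,0.25]
    - [-3,0,0.25]
    - [-5,0,0.25]
    - [-7,0,0.25]
  delta_rot:
    - [0,0,0]
    - [0,0,0]
    - [0,0,0]
    - [0,0,0]
    - [0,0,0]
    - [0,0,0]

```text
time: 4.37
eef_pos: [544.7, -27.4, 41.1]
ee_rot: [180.0, -0.3, 5.5]
wrist_force: [3.9, 0.8, 6.8]
finger_gap: 0.1
grasp_force: 3.7
```

Emit:
play_rows:
  grip: [255,255,255,255,255,255]
  xyz:
    - [0,0,0.2]
    - [0,0,0.4]
    - [-2,0,0.5]
    - [-4,0,0.5]
    - [-6,0,0.5]
    - [-8,0,0.5]
  delta_rot:
    - [0,0,0]
    - [0,0,0]
    - [0,0,0]
    - [0,0,0]
    - [0,0,0]
    - [0,0,0]

```text
time: 4.87
eef_pos: [537.8, -28.1, 41.1]
ee_rot: [180.0, -0.4, 5.5]
wrist_force: [5.1, 0.4, 11.7]
finger_gap: -0.1
grasp_force: 5.9
```

```bash
cat > hole.py <<'E'
from h import *
import sys
W=cam('wrist');im=manip.grab_frame('wrist');np.save('w.npy',im);save(im,sys.argv[1]);g=im.mean(2)
a=cv2.GaussianBlur(im,(0,0),1).mean(2);s=manip.sense()
p=np.array(s['eef_pos']);y=np.radians(s['ee_rot'][2])
e=proj(W,[p[0]+28*np.cos(y),p[1]+28*np.sin(y),41]);u,v=e.astype(int)
h,st=centroid(a<80,(u-22,v-25,u+22,v+25));q=onz(W,h,41)
print(e,h,st,'hole',q,'rel',np.linalg.norm((q-p)[:2]),p,s['wrist_force'],s['ee_rot'])
E
python3 hole.py w3.png
```

```text
[321.56328022 203.06093335] [323.16181607 201.29336438] [  8   7  34  33 859] hole [566.04511507 -26.09678038  41.        ] rel 28.81589372231482 [537.3032082 -28.1603986  41.0631314] [ 3.77872437  0.07292779 12.3629667 ] [179.98316001  -0.39997276   5.5113362 ]
```

Emit:
play_rows:
  grip: [255,255,255,255,255,255,255,255]
  xyz:
    - [-3,0,0.1]
    - [-6,0,0.1]
    - [-9,0,0.1]
    - [-12,0,0.1]
    - [-15,0,0.1]
    - [-18,0,0.1]
    - [-21,0,0.1]
    - [-24,0,0.1]
  delta_rot:
    - [0,0,0]
    - [0,0,0]
    - [0,0,0]
    - [0,0,0]
    - [0,0,0]
    - [0,0,0]
    - [0,0,0]
    - [0,0,0]

```text
time: 5.58
eef_pos: [514.3, -30.4, 41.0]
ee_rot: [180.0, -0.5, 5.5]
wrist_force: [5.9, 0.4, 14.4]
finger_gap: 0.0
grasp_force: 7.0
```

Emit:
play_rows:
  grip: [255,255,255,255,255,255,255]
  xyz:
    - [-3,0,-0.1]
    - [-6,0,-0.2]
    - [-9,0,-0.2]
    - [-12,0,-0.2]
    - [-15,0,-0.2]
    - [-18,0,-0.3]
    - [-21,0,-0.3]
  delta_rot:
    - [0,0,0]
    - [0,0,0]
    - [0,0,0]
    - [0,0,0]
    - [0,0,0]
    - [0,0,0]
    - [0,0,0]

```text
time: 6.17
eef_pos: [492.9, -32.5, 41.1]
ee_rot: [180.0, -0.4, 5.5]
wrist_force: [4.9, 0.7, 12.2]
finger_gap: -0.2
grasp_force: 6.1
```

```bash
python3 hole.py w4.png
```

```text
[321.53221616 203.52897495] [323.30369515 201.27020785] [  8   7  34  33 866] hole [521.14843658 -30.5085072   41.        ] rel 29.04223309902444 [492.17564179 -32.51561087  41.04072842] [ 4.00972035  0.66993988 13.31375441] [179.98423883  -0.38076388   5.50705329]
```

Emit:
play_rows:
  grip: [255,255,255,255,255,255,255]
  xyz:
    - [-2,0,0]
    - [-4,0,0]
    - [-6,0,0]
    - [-8,0,0]
    - [-9,0,0]
    - [-10,0,0]
    - [-11,0,0]
  delta_rot:
    - [0,0,0]
    - [0,0,0]
    - [0,0,0]
    - [0,0,0]
    - [0,0,0]
    - [0,0,0]
    - [0,0,0]

```text
time: 6.8
eef_pos: [482.2, -33.5, 41.0]
ee_rot: [180.0, -0.4, 5.5]
wrist_force: [5.4, 1.6, 14.1]
finger_gap: 0.3
grasp_force: 6.5
```

Emit:
play_rows:
  grip: [255,255,255,255,255]
  xyz:
    - [-1,0,-0.1]
    - [-2,0,-0.1]
    - [-3,0,-0.1]
    - [-4,0,-0.1]
    - [-4,0,-0.1]
  delta_rot:
    - [0,0,0]
    - [0,0,0]
    - [0,0,0]
    - [0,0,0]
    - [0,0,0]

```text
time: 7.22
eef_pos: [477.8, -33.9, 41.0]
ee_rot: [180.0, -0.4, 5.5]
wrist_force: [4.6, -0.2, 13.7]
finger_gap: -0.0
grasp_force: 6.3
```

```bash
python3 hole.py w5.png
```

```text
[321.51750773 201.93370934] [323.26666667 201.22643678] [  8   9  34  33 870] hole [506.04315113 -31.95400988  41.        ] rel 28.333737063918566 [477.77669868 -33.90550211  41.03818912] [ 4.04407749  0.69883166 12.56981835] [179.98324383  -0.39127201   5.51168735]
```

Emit:
play_rows:
  grip: [255,255,255,255]
  xyz:
    - [-0.7,0,0]
    - [-1.4,0,0]
    - [-2,0,0]
    - [-2,0,0]
  delta_rot:
    - [0,0,0]
    - [0,0,0]
    - [0,0,0]
    - [0,0,0]

```text
time: 7.6
eef_pos: [476.3, -34.1, 41.1]
ee_rot: [180.0, -0.5, 5.5]
wrist_force: [5.6, 0.2, 11.0]
finger_gap: -0.1
grasp_force: 5.8
```

Emit:
play_rows:
  grip: [255,255,255,255]
  xyz:
    - [-0.7,0,0.1]
    - [-1.4,0,0.1]
    - [-2,0,0.1]
    - [-2,0,0.1]
  delta_rot:
    - [0,0,0]
    - [0,0,0]
    - [0,0,0]
    - [0,0,0]

```text
time: 7.93
eef_pos: [475.3, -34.2, 41.1]
ee_rot: [180.0, -0.5, 5.5]
wrist_force: [7.2, 0.5, 10.5]
finger_gap: 0.3
grasp_force: 5.6
```

```bash
python3 hole.py w6.png
```

```text
[321.55191922 201.92651528] [323.28685714 198.72342857] [  8   7  34  33 875] hole [504.63000906 -32.08678143  41.        ] rel 29.467528645243966 [475.23520429 -34.15576584  41.04678725] [ 7.32159243  0.56762594 11.43651896] [179.97862458  -0.53802166   5.51456348]
```

Emit:
play_rows:
  grip: [255,255,255,255,255]
  xyz:
    - [-0.5,0,0.15]
    - [-1,0,0.25]
    - [-2,0,0.25]
    - [-3,0,0.25]
    - [-3,0,0.25]
  delta_rot:
    - [0,0,0]
    - [0,0,0]
    - [0,0,0]
    - [0,0,0]
    - [0,0,0]

```text
time: 8.4
eef_pos: [473.2, -34.3, 41.0]
ee_rot: [180.0, -0.7, 5.5]
wrist_force: [9.1, 1.5, 15.0]
finger_gap: -0.1
grasp_force: 6.8
```

```bash
python3 hole.py w7.png
```

```text
[321.56260759 201.86817798] [323.33145434 194.13416009] [  8   2  34  33 887] hole [504.65489428 -32.1013011   41.        ] rel 31.51442151219051 [473.22123403 -34.35602205  41.02625822] [ 8.10019378  0.91628357 13.50597565] [179.9760693   -0.64830611   5.51782603]
```

Emit:
play_rows:
  grip: [255,255,255,255,255,255,200,150,150,150]
  xyz:
    - [0,0,-1]
    - [0,0,-4]
    - [0,0,-15]
    - [0,0,-50]
    - [0,0,-85]
    - [0,0,-120]
    - [-5,-35,-140]
    - [-10,-75,-140]
    - [-15,-115,-140]
    - [-20,-155,-140]
  delta_rot:
    - [0,0,0]
    - [0,0,0]
    - [0,0,0]
    - [0,0,0]
    - [0,0,0]
    - [0,0,0]
    - [0,0,0]
    - [0,0,0]
    - [0,0,0]
    - [0,0,0]

```text
time: 9.28
eef_pos: [431.6, 118.5, 180.2]
ee_rot: [-180.0, -0.0, 5.4]
wrist_force: [0.8, 0.6, 0.5]
finger_gap: 35.3
grasp_force: 0.0
```

Emit:
play_rows:
  grip: [150,150,150,150,150,150,150,150]
  xyz:
    - [-4,-36,0]
    - [-8,-72,0]
    - [-12,-108,0]
    - [-15,-144,0]
    - [-18,-180,0]
    - [-19,-190,0]
    - [-19,-190,0]
    - [-19,-190,0]
  delta_rot:
    - [0,0,0]
    - [0,0,0]
    - [0,0,0]
    - [0,0,0]
    - [0,0,0]
    - [0,0,0]
    - [0,0,0]
    - [0,0,0]

```text
time: 9.95
eef_pos: [394.8, 304.3, 179.2]
ee_rot: [179.9, 0.1, 5.6]
wrist_force: [-0.3, -0.3, -0.1]
finger_gap: 35.0
grasp_force: 0.0
```

```bash
python3 - <<'E'
from h import *
W=cam('wrist');im=manip.grab_frame('wrist');save(im,'p1.png');np.save('p1.npy',im);np.savez('p1m.npz',*W)
print(manip.sense()['eef_pos'],proj(W,[403,310,76]))
E
```

```text
[395.18010407 303.33800311 179.26407683] [315.67492821 191.76384351]
```

View pics/p1.png

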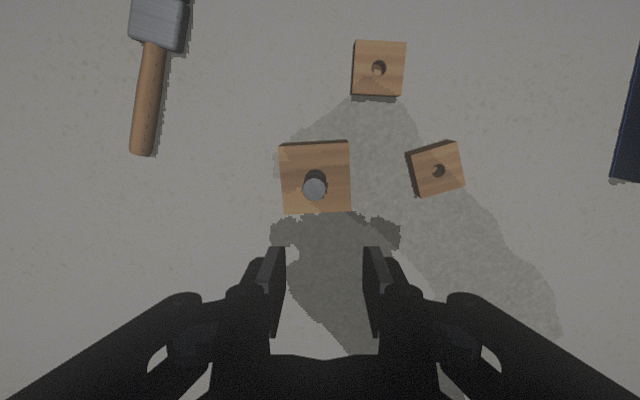

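The holder with the pin head is at (315,189). The two small look-alike blocks are at (379,68) and (437,170), and neither is in the way.

```bash
cat >pin.py <<'E'
from h import *
def pinpx(im,c,r=22):
    u,v=map(int,c);m=(im[:,:,0].astype(int)-im[:,:,2]<14)
    h,s=centroid(m,(u-r,v-r,u+r,v+r));(x,y),rad=0,0
    return h,s,m
E
python3 - <<'E'
from pin import *
im=np.load('p1.npy');z=np.load('p1m.npz');W=[z['arr_%d'%i] for i in range(3)]
g=cv2.cvtColor(im,cv2.COLOR_RGB2HSV)
for s in (1,): 
  print((im[176:202:2,296:334:2,0].astype(int)-im[176:202:2,296:334:2,2]))
  print(im[176:202:2,296:334:2].mean(2).astype(int))
h,s,m=pinpx(im,(315,187));print(h,s,onz(W,h,76),onz(W,(315,189),76))
E
```

```text
[[36 38 38 37 37  4  1  4  3  4  5  6  6  4  5 36 40 41 40]
 [40 39 40 40 21  6  5  4 -1 -1  3  5  3  4  0 38 42 40 39]
 [39 40 40 42 19  4  0 -2  0 -2 -3 -4  0  3  4 34 42 38 39]
 [39 37 39 45  8 -2 -2 -1 -2 -1 -2 -1 -4  2  2 25 38 40 41]
 [39 39 44 36 -2 -1  1 -2 -3  0 -2 -2  1 -1  1 19 36 39 41]
 [41 38 41 22 -4 -2 -2  0 -3 -1 -2 -1  1 -3 -2 20 38 43 41]
 [46 48 49 21 -3 -2 -3 -2 -1 -2  0 -1 -3  1 -2 11 43 42 43]
 [45 47 42 20 -2 -4  0  0 -3 -3 -2 -2 -3 -3 -2 17 42 42 42]
 [47 48 47 39 -4 -2 -3 -1  0 -1 -1 -3 -2 -1 -4 17 41 42 43]
 [48 46 50 48  1 -3 -2 -3  2 -1 -3 -1  1  0  1 41 41 43 39]
 [47 50 50 50 34 -4 -1 -1  0 -2 -1 -3 -2  1 40 42 41 41 41]
 [46 47 47 48 50 40  0  0 -3 -4 -3 -3 -6 39 42 42 43 39 43]
 [48 47 48 47 45 48 45 35 25  3 14 38 43 44 43 43 42 42 44]]
[[ 91  90  90  90  88  58  55  50  57  57  56  53  57  59  50  93  91  95
   93]
 [ 92  95  93  93  75  54  55  51  97 105  77  53  60  52  52  83  96  95
   99]
 [ 94  99  94  96  66  59 108 110 108 110 113 109  89  52  45  86  94  99
   95]
 [ 94  99  98 100  57 107 104 104 105 109 108 109 106  93  54  70  93  93
  
[... 285 characters left out ...]
 103 104 105 104 106 102  62  98  95
   98]
 [112 111 108 101  99 101 105 103 100 102 101 101 101 105 102  62  99  97
   95]
 [111 111 109 108  94  99 103 103 104 101  99  97 103 101  81  90 104  97
  101]
 [112 111 110 109  96  96  94 106 101  98  99 102 102  96  93  95  96  97
   99]
 [109 110 111 111 111 100  96 102  99 101  99  99  90  86  99 101 101 100
  101]
 [111 111 114 109 115 110 106  95  97  96  95 101 101 100 101 101 101 100
   99]]Traceback (most recent call last):
  File "<stdin>", line 7, in <module>
  File "pin.py", line 4, in pinpx
    h,s=centroid(m,(u-r,v-r,u+r,v+r));(x,y),rad=0,0
                                      ^^^^^
TypeError: cannot unpack non-iterable int object
```

```bash
cat >pin.py <<'E'
from h import *
def pinpx(im,c,th=80,r=22):
    u,v=map(int,c);b=cv2.GaussianBlur(im,(0,0),0.7).astype(int)
    return centroid((b[:,:,0]-b[:,:,2]<18)&(b.mean(2)>th),(u-r,v-r,u+r,v+r))
E
python3 - <<'E'
from pin import *
im=np.load('p1.npy');z=np.load('p1m.npz');W=[z['arr_%d'%i] for i in range(3)]
h,s=pinpx(im,(315,188));print(h,s,onz(W,h,76))
E
```

```text
[313.74264706 188.96568627] [ 10  12  23  23 408] [405.00199611 311.64143686  76.        ]
```

Emit:
play_rows:
  grip: [150,150,150,150,150]
  xyz:
    - [5,-3,30]
    - [10,-7,60]
    - [10.5,-7,70]
    - [10.5,-7,70]
    - [10.5,-7,70]
  delta_rot:
    - [0,0,0]
    - [0,0,0]
    - [0,0,0]
    - [0,0,0]
    - [0,0,0]

```text
time: 10.42
eef_pos: [405.2, 311.2, 109.6]
ee_rot: [179.9, 0.1, 5.4]
wrist_force: [0.5, 0.1, 0.1]
finger_gap: 34.9
grasp_force: 0.0
```

```bash
python3 - <<'E'
from pin import *
s=manip.sense();W=cam('wrist');im=manip.grab_frame('wrist');save(im,'p2.png')
z=np.load('p1m.npz');W1=[z['arr_%d'%i] for i in range(3)]
e=proj(W,[405,311.6,76]);h,st=pinpx(im,e,r=28);print(e,h,st,onz(W,h,76))
print(tri([W1,W],[(313.74,188.97),h]));print(s['eef_pos'],s['ee_rot'],manip.sense()['eef_pos'])
E
```

```text
[321.02415589 235.3743277 ] [322.75595238 259.43452381] [  0  48  56   8 336] [390.53989439 309.25007095  76.        ]
(array([418.94842864, 311.56840458, 138.32526385]), [0.3408684710526687, 0.34086847105272894])
[405.21542814 311.20325906 109.60633093] [1.79903700e+02 9.40613902e-02 5.40416008e+00] [405.51343991 311.77427777 110.31514662]
```

View pics/p2.png

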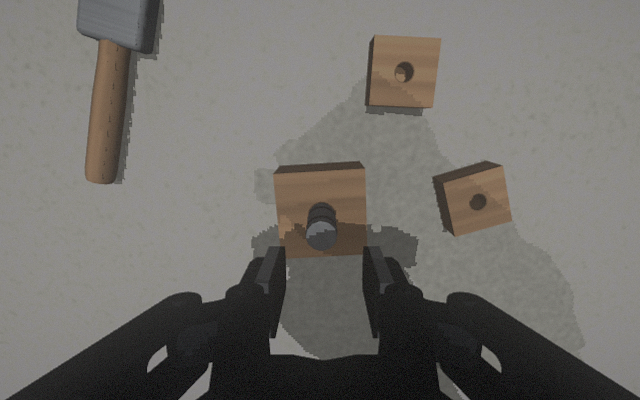

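The pin head's top is at (322,235), which matches the predicted (321,235) for height 76. I'll descend and grasp.

Emit:
play_rows:
  grip: [150,150,150,150,150,255,255,255,255,255]
  xyz:
    - [0,0,25]
    - [0,0,45]
    - [0,0,60]
    - [0,0,65]
    - [0,0,65]
    - [0,0,65]
    - [0,0,65]
    - [0,0,65]
    - [0,0,65]
    - [0,0,65]
  delta_rot:
    - [0,0,0]
    - [0,0,0]
    - [0,0,0]
    - [0,0,0]
    - [0,0,0]
    - [0,0,0]
    - [0,0,0]
    - [0,0,0]
    - [0,0,0]
    - [0,0,0]

```text
time: 11.3
eef_pos: [405.8, 313.2, 45.7]
ee_rot: [-179.9, -0.1, 5.5]
wrist_force: [-1.1, -0.8, 7.9]
finger_gap: 16.1
grasp_force: 58.5
```

Emit:
play_rows:
  grip: [255,255,255,255,255,255,255,255]
  xyz:
    - [0,0,-2]
    - [0,0,-8]
    - [0,0,-20]
    - [0,0,-40]
    - [0,0,-70]
    - [0,0,-100]
    - [0,0,-125]
    - [0,0,-125]
  delta_rot:
    - [0,0,0]
    - [0,0,0]
    - [0,0,0]
    - [0,0,0]
    - [0,0,0]
    - [0,0,0]
    - [0,0,0]
    - [0,0,0]

```text
time: 11.97
eef_pos: [406.8, 314.0, 174.5]
ee_rot: [-179.8, -0.3, 5.5]
wrist_force: [-0.0, 0.0, -1.2]
finger_gap: 16.1
grasp_force: 58.5
```

```bash
python3 - <<'E'
from h import *
s=manip.sense();print(s['eef_pos'],s['finger_gap'],s['grasp_force'],s['wrist_force'])
im=manip.grab_frame('wrist');save(cv2.resize(im[180:370,200:440],None,fx=3,fy=3),'p3.png')
E
```

```text
[406.84272093 313.96227691 174.45367666] 16.094180539816062 58.53465914726257 [-0.04503253  0.01179548 -1.15337081]
```

View pics/p3.png

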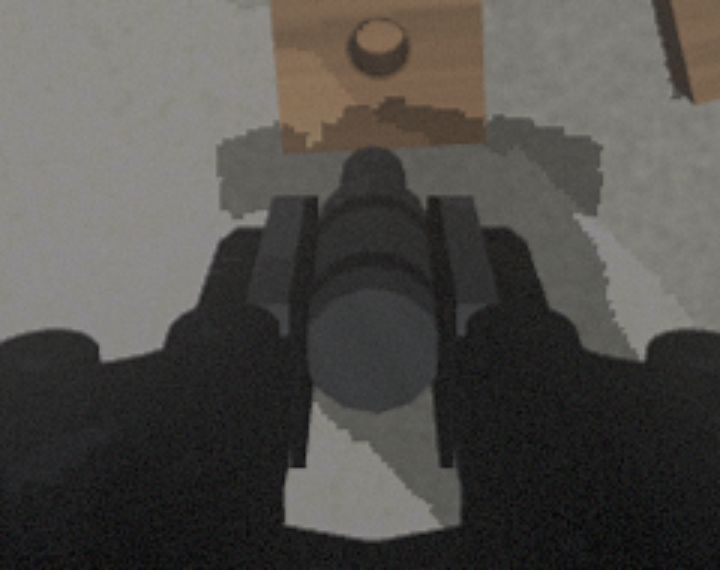

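The pin is held upright and centred between the fingers. Its head disc is at about (324,297) in full-frame pixels and its shaft tip at about (324,235).

```bash
python3 - <<'E'
from h import *
W=cam('wrist');s=manip.sense();p=np.array(s['eef_pos']);y=np.radians(s['ee_rot'][2])
R=np.array([[np.cos(y),np.sin(y)],[np.sin(y),-np.cos(y)]])  # cols tool x,y
print(p,s['ee_rot'])
im=manip.grab_frame('wrist').astype(float).mean(2)
for n,uv,dz in [('top',(324,296.7),30.3),('tipend',(324.3,235),-37.7)]:
    q=onz(W,uv,p[2]+dz);print(n,q,'tool',R.T@(q-p)[:2])
print('tcp px',proj(W,p),'grasp',proj(W,p+[0,0,19]))
d=np.array([504.65,-32.1])-p[:2];print('delta tool to hole',R.T@d)
b=cv2.GaussianBlur(im,(0,0),0.8)
for v in (234,240,255,290,296,302,308):print(v,b[v,296:352:2].astype(int))
E
```

```text
[406.26681068 313.57169947 172.45920993] [-179.81552252   -0.23708887    5.48823267]
top [405.34985207 312.3015772  202.75920993] tool [-1.03423132  1.17660073]
tipend [405.13592942 312.24935647 134.75920993] tool [-1.25216777  1.20812222]
tcp px [321.59855733 260.53275809] grasp [321.18186083 279.98636871]
delta tool to hole [ 64.87169047 353.49659055]
234 [93 91 91 92 90 90 91 92 91 74 53 52 52 49 50 51 49 49 50 82 93 89 89 87
 90 90 88 90]
240 [94 94 93 92 92 92 89 90 85 56 53 52 53 52 49 49 48 47 47 56 88 91 91 92
 91 89 90 90]
255 [58 59 45 37 37 39 42 46 48 46 47 47 47 48 48 47 46 48 47 45 47 44 37 33
 33 31 45 50]
290 [46 32 33 43 61 60 61 59 59 59 59 60 59 59 59 59 60 58 60 60 61 60 59 58
 56 37 28 28]
296 [32 31 31 45 58 61 62 59 60 59 59 59 59 58 57 57 59 59 59 60 61 60 60 60
 55 38 28 30]
302 [32 31 32 42 58 58 60 60 60 59 58 60 59 58 58 56 56 58 60 59 58 58 58 58
 55 35 30 26]
308 [31 32 30 27 47 60 58 58 58 61 60 58 58 59 58 59 58 58 57 57 58 58 58 64
 43 28 28 31]
```

Emit:
play_rows:
  grip: [255,255,255,255,255,255,255,255,255,255]
  xyz:
    - [6,34,0]
    - [13,70,0]
    - [20,107,0]
    - [27,144,0]
    - [34,181,0]
    - [41,218,0]
    - [48,255,0]
    - [55,292,0]
    - [61,325,0]
    - [66,352,0]
  delta_rot:
    - [0,0,0]
    - [0,0,0]
    - [0,0,0]
    - [0,0,0]
    - [0,0,0]
    - [0,0,0]
    - [0,0,0]
    - [0,0,0]
    - [0,0,0]
    - [0,0,0]

```text
time: 12.9
eef_pos: [504.2, -34.2, 168.4]
ee_rot: [180.0, 0.1, 5.4]
wrist_force: [0.2, 1.0, -0.5]
finger_gap: 16.3
grasp_force: 58.7
```

Emit:
play_rows:
  grip: [255,255,255,255,255]
  xyz:
    - [0,0,25]
    - [0,0,50]
    - [0,0,65]
    - [0,0,65]
    - [0,0,65]
  delta_rot:
    - [0,0,0]
    - [0,0,0]
    - [0,0,0]
    - [0,0,0]
    - [0,0,0]

```text
time: 13.32
eef_pos: [503.6, -31.2, 103.3]
ee_rot: [-180.0, 0.2, 5.5]
wrist_force: [0.8, 0.1, -0.2]
finger_gap: 16.4
grasp_force: 58.6
```

```bash
python3 - <<'E'
from h import *
W=cam('wrist');s=manip.sense();p=np.array(s['eef_pos']);print(p,s['ee_rot'],s['finger_gap'],s['wrist_force'])
im=manip.grab_frame('wrist');np.save('i1.npy',im);np.savez('i1m.npz',*W);print(proj(W,[504.65,-32.1,41]),proj(W,[504.65,-32.1,p[2]-37.7]))
save(cv2.resize(im[140:330,200:440],None,fx=3,fy=3),'i1.png')
E
```

```text
[503.60947786 -31.20940287 103.29931299] [-179.98580376    0.21753524    5.51110902] 16.419648911551207 [ 0.8179073   0.13584233 -0.18067777]
[323.67625021 217.7800094 ] [323.6749778  230.85322485]
```

View pics/i1.png

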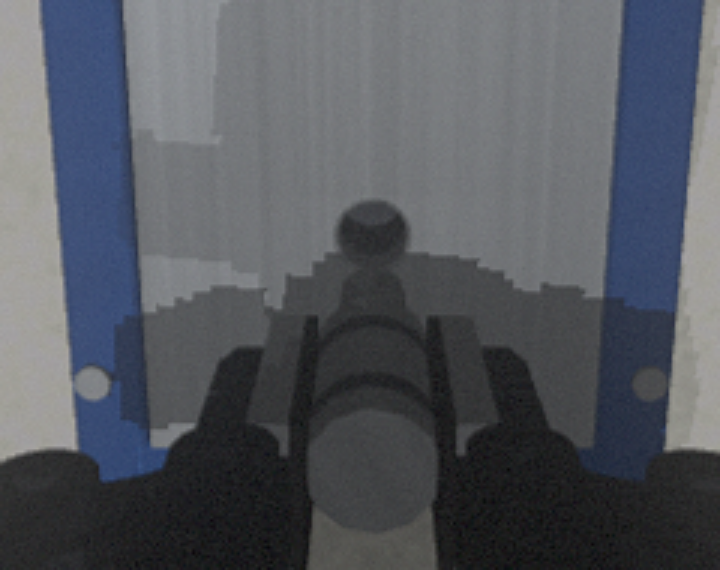

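The hole is at (324.3,217.3) and the pin's axis is at column 324, so they line up laterally. The pin needs about 2.5 mm forward.

Emit:
play_rows:
  grip: [255,255,255,255]
  xyz:
    - [1,0,8]
    - [2.5,0,16]
    - [2.5,0,20]
    - [2.5,0,20]
  delta_rot:
    - [0,0,0]
    - [0,0,0]
    - [0,0,0]
    - [0,0,0]

```text
time: 13.7
eef_pos: [507.1, -30.8, 83.9]
ee_rot: [-180.0, 0.0, 5.5]
wrist_force: [-0.4, 0.5, -1.6]
finger_gap: 16.3
grasp_force: 58.6
```

```bash
python3 - <<'E'
from h import *
W=cam('wrist');s=manip.sense();p=np.array(s['eef_pos']);print(p,s['ee_rot'],s['finger_gap'],s['wrist_force'])
im=manip.grab_frame('wrist');print(proj(W,[504.65,-32.1,41]),proj(W,[504.65,-32.1,p[2]-37.7]))
save(cv2.resize(im[190:310,264:384],None,fx=5,fy=5,interpolation=cv2.INTER_CUBIC),'i2.png')
E
```

```text
[507.05945638 -30.8087086   83.86067003] [-1.79997212e+02  4.58733265e-02  5.52423972e+00] 16.343795134216492 [-0.39248134  0.4723529  -1.56676604]
[323.78799974 233.62418179] [323.79235072 236.73731432]
```

View pics/i2.png

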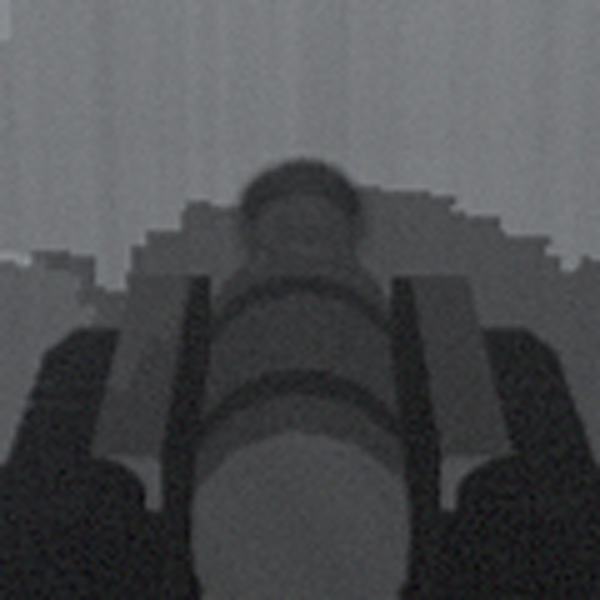

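The tip now sits over the hole: hole centre column 324, far edge row 221.6, and shaft far edge row 228, so it is within about 0.7 mm.

Emit:
play_rows:
  grip: [255,255,255,255,255,255]
  xyz:
    - [-0.5,-0.3,2]
    - [-0.5,-0.3,4]
    - [-0.5,-0.3,7]
    - [-0.5,-0.3,10]
    - [-0.5,-0.3,12]
    - [-0.5,-0.3,12]
  delta_rot:
    - [0,0,0]
    - [0,0,0]
    - [0,0,0]
    - [0,0,0]
    - [0,0,0]
    - [0,0,0]

```text
time: 14.25
eef_pos: [506.5, -30.7, 72.1]
ee_rot: [-180.0, 0.0, 5.5]
wrist_force: [0.8, -0.3, -1.1]
finger_gap: 16.1
grasp_force: 58.6
```

Emit:
play_rows:
  grip: [255,255,255,255,255,255]
  xyz:
    - [0,0,2]
    - [0,0,4]
    - [0,0,6]
    - [0,0,8]
    - [0,0,10]
    - [0,0,10]
  delta_rot:
    - [0,0,0]
    - [0,0,0]
    - [0,0,0]
    - [0,0,0]
    - [0,0,0]
    - [0,0,0]

```text
time: 14.75
eef_pos: [506.6, -30.7, 62.2]
ee_rot: [-180.0, 0.0, 5.5]
wrist_force: [-0.5, -0.1, -1.3]
finger_gap: 16.2
grasp_force: 58.6
```

Entering freely, tip at about 24 mm. Next, near seating.

Emit:
play_rows:
  grip: [255,255,255,255,255,255,255]
  xyz:
    - [0,0,2]
    - [0,0,4]
    - [0,0,6]
    - [0,0,8]
    - [0,0,9]
    - [0,0,9.5]
    - [0,0,9.5]
  delta_rot:
    - [0,0,0]
    - [0,0,0]
    - [0,0,0]
    - [0,0,0]
    - [0,0,0]
    - [0,0,0]
    - [0,0,0]

```text
time: 15.33
eef_pos: [506.7, -30.7, 52.9]
ee_rot: [180.0, 0.0, 5.5]
wrist_force: [-0.7, -0.5, -1.8]
finger_gap: 15.9
grasp_force: 58.6
```

Emit:
play_rows:
  grip: [255,255,255,255,255,255]
  xyz:
    - [0,0,0.4]
    - [0,0,0.8]
    - [0,0,1.2]
    - [0,0,1.6]
    - [0,0,1.6]
    - [0,0,1.6]
  delta_rot:
    - [0,0,0]
    - [0,0,0]
    - [0,0,0]
    - [0,0,0]
    - [0,0,0]
    - [0,0,0]

```text
time: 15.83
eef_pos: [506.7, -30.7, 51.4]
ee_rot: [180.0, 0.0, 5.5]
wrist_force: [-0.6, 0.3, -1.5]
finger_gap: 16.5
grasp_force: 58.6
```

Emit:
play_rows:
  grip: [255,255,255,255,255]
  xyz:
    - [0,0,0.4]
    - [0,0,0.8]
    - [0,0,1]
    - [0,0,1]
    - [0,0,1]
  delta_rot:
    - [0,0,0]
    - [0,0,0]
    - [0,0,0]
    - [0,0,0]
    - [0,0,0]

```text
time: 16.25
eef_pos: [506.7, -30.7, 50.9]
ee_rot: [180.0, -0.0, 5.5]
wrist_force: [-1.1, 0.1, 7.3]
finger_gap: 16.3
grasp_force: 59.3
```

Emit:
play_rows:
  grip: [240,220,200,180,160,150,150,150]
  xyz:
    - [0,0,-0.3]
    - [0,0,-0.3]
    - [0,0,-0.3]
    - [0,0,-0.3]
    - [0,0,-0.3]
    - [0,0,-0.3]
    - [0,0,-0.3]
    - [0,0,-0.3]
  delta_rot:
    - [0,0,0]
    - [0,0,0]
    - [0,0,0]
    - [0,0,0]
    - [0,0,0]
    - [0,0,0]
    - [0,0,0]
    - [0,0,0]

```text
time: 16.92
eef_pos: [506.7, -30.7, 50.7]
ee_rot: [-180.0, 0.0, 5.5]
wrist_force: [0.1, 1.1, 0.1]
finger_gap: 35.3
grasp_force: 0.0
```

Emit:
play_rows:
  grip: [150,150,150,150,150,150,150,150]
  xyz:
    - [0,0,-3]
    - [0,0,-10]
    - [0,0,-20]
    - [0,0,-45]
    - [0,0,-75]
    - [0,0,-105]
    - [0,0,-130]
    - [0,0,-130]
  delta_rot:
    - [0,0,0]
    - [0,0,0]
    - [0,0,0]
    - [0,0,0]
    - [0,0,0]
    - [0,0,0]
    - [0,0,0]
    - [0,0,0]

```text
time: 17.58
eef_pos: [508.7, -30.9, 186.2]
ee_rot: [180.0, -0.4, 5.5]
wrist_force: [0.2, -0.5, 1.0]
finger_gap: 35.2
grasp_force: 0.0
```

```bash
python3 - <<'E'
from h import *
W=cam('wrist');s=manip.sense();p=np.array(s['eef_pos']);print(p,s['finger_gap'],s['wrist_force'],s['time'])
im=manip.grab_frame('wrist');print([proj(W,[504.65,-32.1,z]) for z in (41,81)])
save(cv2.resize(im[100:290,200:440],None,fx=3,fy=3),'f1.png')
E
```

```text
[508.74009386 -30.86284528 186.15779658] 35.23371352186013 [ 0.22405089 -0.49751303  0.97625152] 17.5833
[array([323.37621032, 196.7305593 ]), array([323.37076252, 208.78846043])]
```

View pics/f1.png

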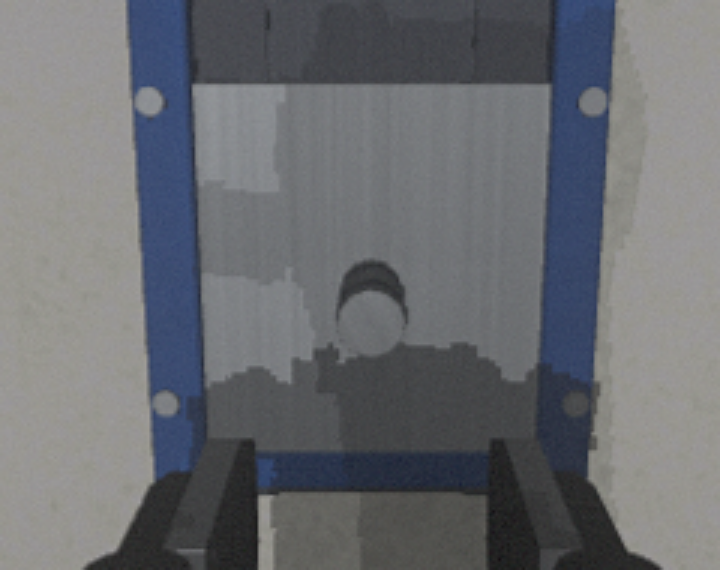

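The slide lies against the front stop (crop row ≈452). The pin stands upright with its head top at (324,207.7), against a predicted (323.4,208.8), and the gripper is clear of it.

```bash
python3 -c "
from cell import manip
print(manip.hand_in())"
```

```text
the job is handed in; nothing more can be done
None
```

The slide is drawn home against the front stop, the locking pin stands seated and released through it, and the job is handed in; no verdict came back.

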